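# Push a bar of soap through the spring flap of the soap box

### The arm

A 6-joint arm with a two-finger parallel gripper is mounted at the origin on the work surface. World frame = base frame: x ahead of the robot, y to its left, z up, the work surface at z = 0. Lengths are in m, angles in rad, forces in N, time in s.
With the tool pointing down it reaches from about 0.35 to 0.875 m from the base axis. Payload 4.2 kg.
Tool frame: the origin (TCP) lies on the front face of the gripper's body, between the roots of the fingers; the fingertips stand 73 mm ahead of it and the grasp point (between the pads) lies 54 mm ahead of it; y points along the fingers, z is the direction in which the jaws open and shut, and the axes are right-handed (so a half turn about y gives the same grasp; the last joint's range is limited). The gripper opens to 85 mm and grips with 20 to 120 N. Pads are 22 mm wide; open, the fingers measure 114 mm over their backs; the gripper's body (76 mm by 85 mm) begins 54 mm behind the grasp point. The pads swing forward as they close: fully open they stand 13 mm farther back than shut.
Start: joints at [-0.988, 0.385, 0.008, 0, -1.194, -0.259], TCP at [0.199, -0.592, 0.304] pointing down, gripper open.
Joint ranges: [-3.14, 3.14], [-1.21, 2.06], [-1.07, 1.41], [-3.16, 2.05], [-2.99, -0.16], [-3.1, 3.1]. Speed limits (rad/s): [2.79, 2.79, 3.14, 3.14, 3.14, 3.14].

### API

Orientations are given as a rotation vector (axis times angle).
In Python, from plant import bot gives the robot as it stands. The module is installed in compiled form; this text tells all that it offers.
- The arm moves only by the tool apply_moves, never from a script. Its argument "increments" is a list of rows, each a list of 7 numbers: the turn, a rotation vector about the world's x, y, z in degrees, then the shift along the world's x, y, z in cm, then the closure, from 0 (fully open) to 1 (shut). A call has 1 to 5 rows; each row shifts and turns the pose as measured when the row begins; what a row does not reach is not made up. A row lasts 1/8 s, in which the tool goes at most 62.5 mm and 10.7 degrees, less where a joint would pass 70% of its speed; a pose out of reach is approached as far as the arm can. A call with a gripper value outside its range is refused whole. The fingers move at their own pace and stop on an object; "force" is the grip in N (left out, the last holds). Time passes only in rows, so rows that do not move let the fingers close. It gives the time, the measured TCP pose, the force and the opening at its end, in the units of the state.
- bot.get_obs(): the state, without advancing time (a new reading comes with each control period).
- bot.camera(name): name is "scene" or "top"; returns a dict with "color" (480x640x3 uint8, red, green, blue), "vfov" (degrees; the focal length in pixels is half the picture's height over the tangent of half this angle, whatever the lens; pixels are square), "cx", "cy" (the principal point, pixels), "T" (4x4, takes a point from camera to world coordinates). Camera axes: x right, y down, z forward; pixel columns grow to the right and rows downward; lengths in m; the calibration is good to about 2 mm. A picture is of the moment at which its call begins. There is no depth.
- bot.job_done(): hands the job in, once; it reports no verdict.
The state is a dict: "clock": time; "joint_positions": joint angles; "joint_vel": joint speeds; "joint_efforts": joint torques, N m; "eef_pos": TCP position; "eef_rot": TCP orientation; "contact_force": force on the tool from outside, world axes, zero at the start; "torque": the same for the moment, N m; "opening": finger opening in m.
Only numpy, scipy, OpenCV 4.12 (cv2) and the standard library are available. Lean on these libraries where they do the work, as an engineer would, in place of code of your own. Each camera call takes 0.05 s, during which the arm holds its last target. There are 200 camera calls.

### The job

Push the purple spring flap of the white soap box open with one finger and, while that finger holds it open, push the yellow bar of soap along the plank with the other finger so that it drops off the plank's end into the box. Keep the flap held open until the soap has dropped, then take the fingers away so that the flap shuts by itself. Do not pinch or lift the soap or shove the flap open with it, and leave the bottle, the cup and the soap rack where they are.

Things in the scene. Friction and masses are not known exactly. Their poses are not given: they have to be found in the camera images.
- soapbox: Fixed unit: dark hardwood plank on brackets leading into an open-topped box of white panels. Origin on the counter straight below the doorway's middle; x points along the plank through the doorway into the box (the way the soap goes), y to the left of that, z up. Nothing is above the doorway: fingers pointing down can travel along the plank and on through it, between the box's side walls.
- plank_end (a point): Middle of the plank's end, on its top face, 75 mm above the counter, at soapbox x = -15 mm, 15 mm before the shut flap. The plank reaches from x = -360 to -15 mm and is 120 mm wide (y -60 to 60). Past its end the box is open below and things fall in.
- box_floor (a point): Point on the box's inner floor, 67 mm below the plank's top, at soapbox x = 60, y = 0. Inside the box: x -15 to 199, y -65 to 65 mm. Side walls (x -20 to 205 mm) are 123 mm high above the counter, 48 above the plank. Open above up to x = 140 mm, roofed beyond (top 128 mm above the counter).
- flap (a joint): Self-closing purple flap, an upright plate 5 mm thick on an upright hinge at soapbox x = 0, y = +62 mm. Shut (0) it stands across the doorway, y +60 to -60 mm, 3 to 48 mm above the plank's top. It swings only inwards (+x), up to 1.7 rad; the value is its angle. Its spring shuts it: 0.08 N m when shut plus 0.1 N m per rad, so 1.3 to 3 N at its middle.
- flap_edge (a point): Middle of the free upright edge of the flap, 121 mm from the hinge axis. A finger that goes in past the reach of this edge no longer holds the flap.
- soap: Yellow bar of soap, rigid, about 70 g, 36 mm long (its x) by 50 mm wide (its y) by 24 mm high, lying flat on the plank in front of the flap, its x roughly along the plank. Origin at the centre of its underside.
- bottle: Small amber glass bottle with a black screw cap, 36 mm across, 58 mm high, standing on the plank behind the soap (at the end away from the box). Bystander. Origin at the centre of its underside.
- cup: Purple plastic cup, 72 mm across the rim, 90 mm high, standing on the counter beside the plank. Bystander. Origin at the centre of its underside.
- rack: Stainless steel wire soap rack, 116 by 80 mm, 33 mm high, on the counter beside the unit. Bystander. Origin at the centre of its underside.
Things that resemble listed ones, but are neither listed nor needed, are in the scene too. Leave any blue or turquoise look-alike of the soap alone.

How it is judged:
On the way, in this order (a step that is already met when the one before it is completed fails the run):
1. a finger has pushed the flap open while the soap is still on the plank (value of joint flap above 0.3 rad and contact force between the fingers and flap above 0.2 N and x of soap in the frame of soapbox below -0.015 m and z of soap in the frame of soapbox above 0.07 m), for 0.05 s.
2. the soap has dropped into the box while a finger still holds the flap open (value of joint flap above 0.3 rad and contact force between the fingers and flap above 0.2 N and x of soap in the frame of soapbox above -0.015 m and z of soap in the frame of soapbox below 0.06 m), for 0.1 s.
At the end, for the whole second after the job is handed in: The soap lies still (under 30 mm/s) inside the box, below plank level; the flap is shut to within 0.08 rad; bottle and cup stand upright and they and the rack are within 20 mm of where they began (x of soap in the frame of soapbox between -0.015 and 0.2 m and y of soap in the frame of soapbox between -0.066 and 0.066 m and z of soap in the frame of soapbox below 0.06 m and linear speed of soap below 0.03 m/s and value of joint flap below 0.08 rad and distance of each of bottle, cup, rack from where it was at the start of the episode below 0.02 m and angle between each of bottle, cup's own z axis and vertical below 0.2 rad); the robot touches nothing.
It fails at once if the soap is pressed against the flap (more than 1 N) (contact force between soap and flap above 1 N).
It fails at once if the soap is lifted more than 15 mm above the plank (z of soap in the frame of soapbox above 0.09 m).
It fails at once if the soap is pinched or rammed (more than 6 N from the fingers) (contact force between the fingers and soap above 6 N).
It fails at once if the bottle, cup or rack is shifted more than 30 mm or tipped over (distance of any of bottle, cup, rack from where it was at the start of the episode above 0.03 m or angle between any of bottle, cup's own z axis and vertical above 0.5 rad).
It also fails if it takes over 38 s, if anything falls off the work surface, if the arm or the gripper's body presses on something with over 40 N, if the wrist force passes 120 N, or if a joint passes its speed limit or range.

## Working session

There is one attempt and no reset: what is moved stays moved. The work goes in short steps, Python scripts to look and compute and a tool call to move; the robot and the scene stay as the last step left them, time stands still between calls to the robot, and variables do not carry over. Pictures are saved under pics/ and viewed, about 8 in all and at most 12, crops included, and the job is handed in when it is done.

Besides the shell and the picture viewer there is one more tool, called after "Emit:" as a command line: name --pt "numbers of a row" for each row, then --argument value for the rest. apply_moves: Moves the arm, as the interface text tells. Its arguments: {"type":"object","properties":{"increments":{"type":"array"},"force":{"type":"number"}},"required":["increments"]}

```bash
mkdir -p pics; python3 - <<'E'
from plant import bot
import cv2,numpy as np,pickle
d={n:bot.camera(n) for n in("scene","top")}
pickle.dump(d,open("c0.pkl","wb"))
for n,c in d.items():
    cv2.imwrite(f"pics/{n}0.png",c["color"][:,:,::-1]); print(n,c["vfov"],c["cx"],c["cy"],np.round(c["T"],4).tolist())
print({k:np.round(v,3) for k,v in bot.get_obs().items()})
E
```

```text
scene 45.62738078983038 331.72596661713794 232.5802264186124 [[-0.5102, 0.4806, -0.7133, 1.3076], [0.86, 0.296, -0.4157, 0.3365], [0.0114, -0.8255, -0.5643, 0.6361], [0.0, 0.0, 0.0, 1.0]]
top 56.53975001566367 321.77359682519295 233.48196961502708 [[0.028, -0.9938, 0.1077, 0.5509], [-0.9994, -0.0257, 0.0225, -0.0506], [-0.0196, -0.1083, -0.9939, 0.8], [0.0, 0.0, 0.0, 1.0]]
{'clock': np.float64(0.1), 'joint_positions': array([-0.988,  0.385,  0.007, -0.   , -1.194, -0.259]), 'joint_vel': array([ 0.002, -0.002,  0.004,  0.001,  0.   , -0.001]), 'joint_efforts': array([ 1.0000e-03, -3.9332e+01,  1.8893e+01,  4.1980e+00, -3.0000e-03,
        0.0000e+00]), 'eef_pos': array([ 0.199, -0.592,  0.303]), 'eef_rot': array([-1.554, -0.254,  0.254]), 'contact_force': array([ 0.244, -0.568,  0.378]), 'torque': array([-0.024,  0.024, -0.012]), 'opening': np.float64(0.085)}
```

View pics/scene0.png

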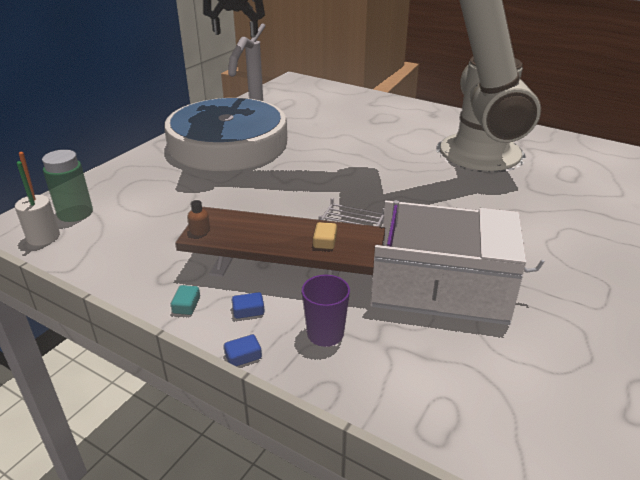

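View pics/top0.png

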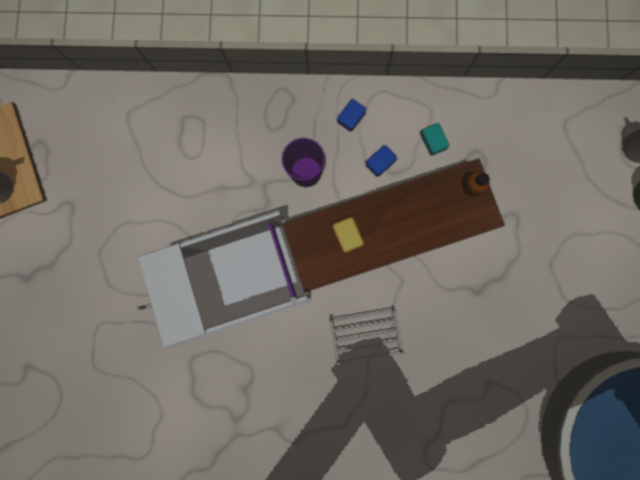

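The scene picture shows the yellow soap at (325,236) on the plank, the bottle at (198,222) and the flap edge at (393,225). In the top picture the soap is at (348,235). The flap runs from its free end at (272,222) to its hinge at (296,297). The plank's far corners are at (478,159) and (503,225). The blue and turquoise blocks at top (352,114), (381,160) and (434,138) lie on the counter, so they're look-alikes. Only the yellow bar on the plank fits the description.

```bash
cat > h.py <<'E'
import numpy as np,cv2,pickle
def ray(c,px,z):
    f=240/np.tan(np.radians(c["vfov"]/2)); T=np.array(c["T"])
    p=np.atleast_2d(px).astype(float)
    d=np.c_[(p[:,0]-c["cx"])/f,(p[:,1]-c["cy"])/f,np.ones(len(p))]@T[:3,:3].T
    return (T[:3,3]+d*((z-T[2,3])/d[:,2])[:,None])
def proj(c,P):
    f=240/np.tan(np.radians(c["vfov"]/2)); T=np.array(c["T"])
    q=(np.atleast_2d(P)-T[:3,3])@T[:3,:3]
    return q[:,:2]/q[:,2:]*f+[c["cx"],c["cy"]]
def mask(c,lo,hi,x0=0,y0=0,x1=640,y1=480):
    m=cv2.inRange(cv2.cvtColor(c["color"],cv2.COLOR_RGB2HSV),lo,hi); k=np.zeros_like(m);k[y0:y1,x0:x1]=m[y0:y1,x0:x1]
    return cv2.morphologyEx(k,cv2.MORPH_OPEN,np.ones((2,2),np.uint8))
def big(m): return max(cv2.findContours(m,0,2)[0],key=cv2.contourArea)
E
python3 - <<'E'
from h import *
d=pickle.load(open("c0.pkl","rb"));t=d["top"];s=d["scene"]
soap=big(mask(t,(20,80,80),(35,255,255),250,150,450,320))
fl=big(mask(t,(125,80,40),(155,255,255),260,210,310,305))
pl=big(cv2.morphologyEx(mask(t,(0,60,20),(15,255,130),270,140,520,300),cv2.MORPH_CLOSE,np.ones((9,9),np.uint8)))
for n,k,z in(("soap",soap,.099),("flap",fl,.123),("plank",pl,.075)):
    b=cv2.boxPoints(cv2.minAreaRect(k)); print(n,cv2.contourArea(k),b.round(1).tolist()); w=ray(t,b,z); print((w[:,:2]*1000).round(1).tolist(), (np.linalg.norm(w-np.roll(w,1,0),axis=1)*1000).round(1))
ss=big(mask(s,(18,80,80),(35,255,255),290,200,360,260)); print("scene soap",cv2.boundingRect(ss), cv2.contourArea(ss))
o=cv2.resize(t["color"][130:320,240:520,::-1],None,fx=2.8,fy=2.8,interpolation=cv2.INTER_CUBIC); cv2.imwrite("pics/crop1.png",o)
E
```

```text
soap 601.0 [[332.6000061035156, 225.8000030517578], [352.5, 217.0], [365.0, 244.89999389648438], [345.0, 253.8000030517578]]
[[639.4, -51.5], [654.4, -82.8], [610.5, -103.2], [595.7, -72.1]] [48.3 34.6 48.4 34.4]
flap 199.0 [[268.20001220703125, 223.60000610351562], [272.20001220703125, 222.3000030517578], [295.79998779296875, 296.3999938964844], [291.79998779296875, 297.70001220703125]]
[[637.4, 47.3], [639.5, 41.2], [527.9, 1.2], [525.9, 7.1]] [118.5   6.4 118.5   6.2]
plank 14907.0 [[281.8999938964844, 223.6999969482422], [482.0, 157.0], [505.1000061035156, 226.3000030517578], [305.0, 293.0]]
[[643.9, 31.7], [763.4, -295.5], [648.8, -331.6], [532.2, -9.9]] [119.1 348.4 120.1 342.2]
scene soap (315, 224, 22, 17) 273.5
```

View pics/crop1.png

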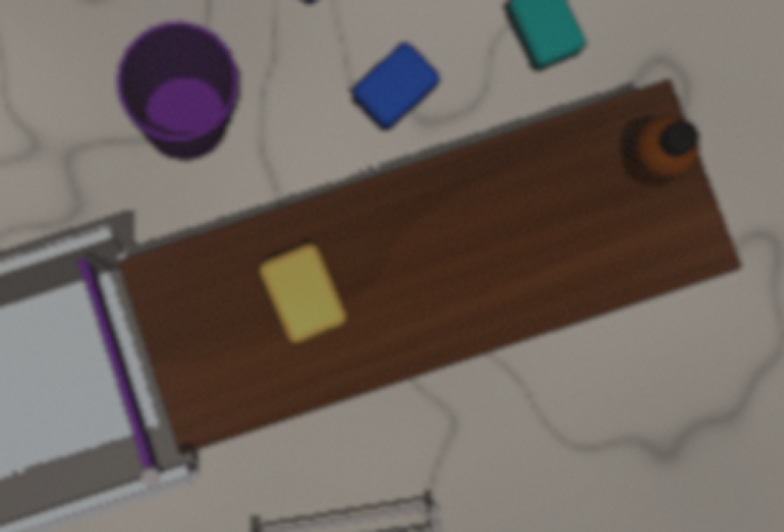

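The crop shows the yellow bar at (302,293), alone on the plank before the purple flap, so it's the right one. The flap and plank edges give the same soapbox origin, about (583, 24.5) mm, with x_s = (-0.341, 0.940). The soap is at x_s ≈ -110, y_s ≈ -5 and yawed about +6°. Next I work out the yaw needed.

```bash
cat >> h.py <<'E'
from scipy.spatial.transform import Rotation as R
O=np.array([.583,.0245]); X=np.array([-.341,.940]); Y=np.array([-.940,-.341])
def st(bot):
    o=bot.get_obs(); M=R.from_rotvec(o["eef_rot"]).as_matrix(); p=np.array(o["eef_pos"])
    j=M[:,2]; a=(np.degrees(np.arctan2(j[1],j[0])-np.arctan2(X[1],X[0]))+90)%180-90
    print("t",o["clock"],"tcp",p.round(4),"box xy",((p[:2]-O)@X).round(4),((p[:2]-O)@Y).round(4),"yaw err",a.round(2),"appr",M[:,1].round(3),"F",np.round(o["contact_force"],2),"op",o["opening"].round(4),"q6",o["joint_positions"][5].round(2))
E
python3 -c "
from plant import bot
from h import *
st(bot); print((O-.105*X-.004*Y))"
```

```text
Traceback (most recent call last):
  File "h.py", line 20, in st
    print("t",o["clock"],"tcp",p.round(4),"box xy",((p[:2]-O)@X).round(4),((p[:2]-O)@Y).round(4),"yaw err",a.round(2),"appr",M[:,1].round(3),"F",np.round(o["contact_force"],2),"op",o["opening"].round(4),"q6",o["joint_positions"][5].round(2))
                                                                                                                                                                                     ^^^^^^^^^^^^^^^^^^
AttributeError: 'float' object has no attribute 'round'
```

```bash
sed -i 's/o\["opening"\].round(4)/round(o["opening"],4)/; s/o\["joint_positions"\]\[5\].round(2)/np.round(o["joint_positions"],2)/' h.py
python3 -c "
from plant import bot
from h import *
st(bot); print((O-.105*X-.004*Y))"
```

```text
t 0.1 tcp [ 0.1988 -0.5922  0.3029] box xy -0.4486 0.5715 yaw err -1.4 appr [-0.001  0.002 -1.   ] F [ 0.24 -0.57  0.38] op 0.0855 q6 [-0.99  0.39  0.01 -0.   -1.19 -0.26]
[ 0.622565 -0.072836]
```

Emit:
apply_moves --pt "0 0 1.4 3.9 4.7 0 0" --pt "0 0 0 3.9 4.7 0 0" --pt "0 0 0 3.9 4.7 0 0" --pt "0 0 0 3.9 4.7 0 0" --pt "0 0 0 3.9 4.7 0 0"

```text
clock: 0.72
eef_pos: [0.3948, -0.3528, 0.2993]
eef_rot: [-1.548, -0.264, 0.269]
contact_force: [0.6, -1.2, 0.6]
opening: 0.0858
```

Emit:
apply_moves --pt "0 0 0 3.9 4.7 0 0" --pt "0 0 0 3.9 4.7 0 0" --pt "0 0 0 3.9 4.7 0 0" --pt "0 0 0 3.9 4.7 0 0" --pt "0 0 0 0 0 0 0"

```text
clock: 1.35
eef_pos: [0.5548, -0.1557, 0.2975]
eef_rot: [-1.547, -0.266, 0.275]
contact_force: [-0.8, -0.8, -0.9]
opening: 0.0852
```

```bash
python3 -c "
from plant import bot
from h import *
st(bot)"
```

```text
t 1.35 tcp [ 0.5548 -0.1557  0.2975] box xy -0.1598 0.088 yaw err -0.17 appr [-0.007  0.006 -1.   ] F [-0.76 -0.76 -0.88] op 0.0852 q6 [ 0.    0.31 -0.12 -0.01 -1.15 -1.23]
```

Emit:
apply_moves --pt "0 0 0 3.4 4.2 0 0" --pt "0 0 0 3.3 4.0 0 0" --pt "0.4 0.4 0 0 0 -4 0" --pt "0 0 0 0 0 -4 0" --pt "0 0 0 0 0 0 0"

```text
clock: 1.98
eef_pos: [0.6217, -0.0727, 0.2142]
eef_rot: [-1.538, -0.257, 0.28]
contact_force: [0.3, 0.2, 1.0]
opening: 0.0855
```

```bash
python3 -c "
from plant import bot
from h import *
st(bot)
c=bot.camera('scene');cv2.imwrite('pics/s1.png',cv2.resize(c['color'][130:310,200:440,::-1],None,fx=3,fy=3,interpolation=2))"
```

```text
t 1.975 tcp [ 0.6217 -0.0727  0.2142] box xy -0.1045 -0.0033 yaw err -0.29 appr [-0.017  0.013 -1.   ] F [0.3  0.23 1.04] op 0.0855 q6 [ 0.14  0.47 -0.09 -0.02 -1.03 -1.35]
```

View pics/s1.png

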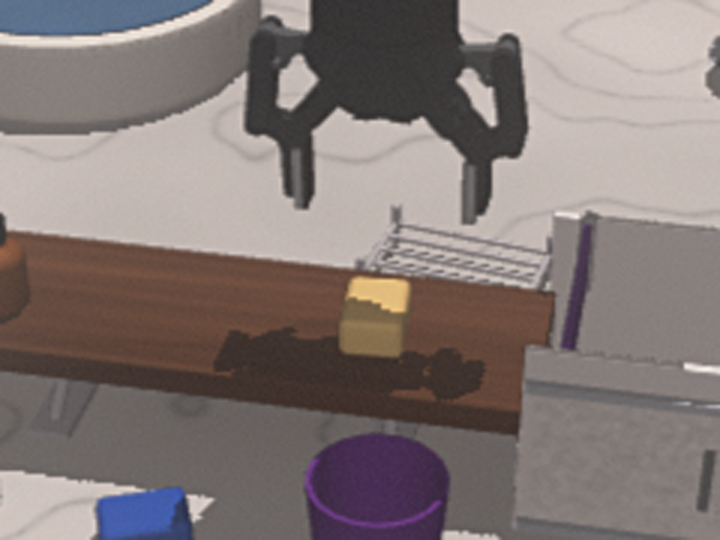

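The crop shows the fingers straddling the soap. The trailing tip is at (300,205), the leading tip at (475,218), and the soap is between them at (378,315). I'll get the tip height from this view.

```bash
python3 -c "
from plant import bot
from h import *
c=pickle.load(open('c0.pkl','rb'))['scene']
for px in((300,207),(475,220)):
  p=[200+px[0]/3,130+px[1]/3]
  a=ray(c,p,.1)[0];b=ray(c,p,.2)[0]
  for ys in(-.014,-.003,.008):
    s=[((q[:2]-O)@Y) for q in(a,b)]; k=(ys-s[0])/(s[1]-s[0]); q=a+k*(b-a); print(px,ys,'xs',((q[:2]-O)@X).round(4),'z',q[2].round(4))"
```

```text
(300, 207) -0.014 xs -0.1474 z 0.1573
(300, 207) -0.003 xs -0.1502 z 0.1505
(300, 207) 0.008 xs -0.1529 z 0.1437
(475, 220) -0.014 xs -0.0518 z 0.1611
(475, 220) -0.003 xs -0.0532 z 0.1543
(475, 220) 0.008 xs -0.0545 z 0.1476
```

Emit:
apply_moves --pt "-0.8 -1.0 0.3 0 0 -1.5 0" --pt "0 0 0 0 0 -1.5 0" --pt "0 0 0 0 0 0 0"

```text
clock: 2.4
eef_pos: [0.6252, -0.0744, 0.1918]
eef_rot: [-1.558, -0.284, 0.262]
contact_force: [-1.0, -0.4, -0.8]
opening: 0.0854
```

```bash
python3 -c "
from plant import bot
from h import *
st(bot)"
```

```text
t 2.4 tcp [ 0.6252 -0.0744  0.1918] box xy -0.1074 -0.006 yaw err 0.0 appr [ 0.015 -0.002 -1.   ] F [-0.99 -0.45 -0.79] op 0.0854 q6 [ 0.14  0.48 -0.14  0.   -0.94 -1.37]
```

Emit:
apply_moves --pt "0 0.6 0 -0.2 0.3 -1.5 0" --pt "0 0 0 0 0 -1.5 0" --pt "0 0 0 0 0 -0.8 0" --pt "0 0 0 0 0 0 0"

```text
clock: 2.9
eef_pos: [0.6238, -0.0714, 0.1527]
eef_rot: [-1.556, -0.277, 0.269]
contact_force: [-0.1, -0.2, -0.2]
opening: 0.0856
```

```bash
python3 -c "
from plant import bot
from h import *
st(bot)"
```

```text
t 2.9 tcp [ 0.6238 -0.0714  0.1527] box xy -0.1041 -0.0056 yaw err -0.01 appr [ 0.006 -0.002 -1.   ] F [-0.1  -0.18 -0.15] op 0.0856 q6 [ 0.14  0.52 -0.18  0.   -0.86 -1.37]
```

Emit:
apply_moves --pt "0 0.2 0 -0.1 0 -0.5 0" --pt "0 0 0 -0.3 0.8 0 0" --pt "0 0 0 -0.3 0.8 0 0" --pt "0 0 0 -0.3 0.8 0 0" --pt "0 0 0 0 0 0 0"

```text
clock: 3.52
eef_pos: [0.6136, -0.0453, 0.1484]
eef_rot: [-1.556, -0.277, 0.271]
contact_force: [1.1, 0.4, -0.0]
opening: 0.0851
```

```bash
python3 -c "
from plant import bot
from h import *
st(bot)
c=bot.camera('scene');cv2.imwrite('pics/s2.png',cv2.resize(c['color'][150:310,220:440,::-1],None,fx=3.5,fy=3.5,interpolation=2))"
```

```text
t 3.525 tcp [ 0.6136 -0.0453  0.1484] box xy -0.076 -0.0049 yaw err 0.04 appr [ 0.004 -0.002 -1.   ] F [ 1.06  0.42 -0.04] op 0.0851 q6 [ 0.19  0.51 -0.21  0.   -0.84 -1.41]
```

View pics/s2.png

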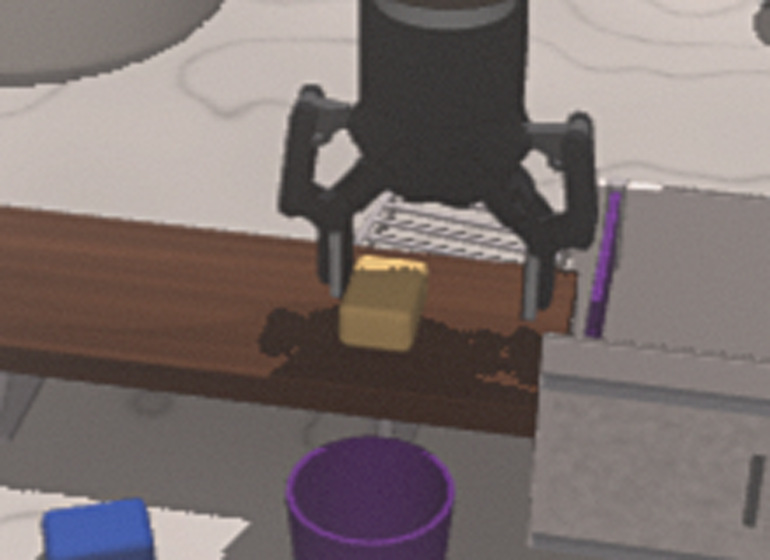

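The trailing finger (340,290) is just behind the soap, and the leading finger (535,310) is in front of the flap (600,265). I advance slowly.

Emit:
apply_moves --pt "0 0 0 -0.3 0.7 0 0" --pt "0 0 0 -0.3 0.7 0 0" --pt "0 0 0 -0.3 0.7 0 0" --pt "0 0 0 -0.3 0.7 0 0" --pt "0 0 0 -0.3 0.7 0 0"

```text
clock: 4.2
eef_pos: [0.5979, -0.0096, 0.1486]
eef_rot: [-1.557, -0.276, 0.27]
contact_force: [0.6, -2.7, 0.2]
opening: 0.0855
```

Emit:
apply_moves --pt "0 0 0 -0.2 0.7 0 0" --pt "0 0 0 -0.3 0.7 0 0" --pt "0 0 0 0 0 0 0"

```text
clock: 4.58
eef_pos: [0.5925, 0.0055, 0.1487]
eef_rot: [-1.557, -0.277, 0.271]
contact_force: [0.7, -2.5, -0.4]
opening: 0.085
```

```bash
python3 -c "
from plant import bot
from h import *
st(bot)
c=bot.camera('scene');cv2.imwrite('pics/s3.png',cv2.resize(c['color'][150:310,260:480,::-1],None,fx=3.5,fy=3.5,interpolation=2))"
```

```text
t 4.575 tcp [0.5925 0.0055 0.1487] box xy -0.021 -0.0024 yaw err 0.03 appr [ 0.004 -0.003 -1.   ] F [ 0.69 -2.54 -0.36] op 0.085 q6 [ 0.28  0.48 -0.27  0.01 -0.81 -1.51]
```

View pics/s3.png

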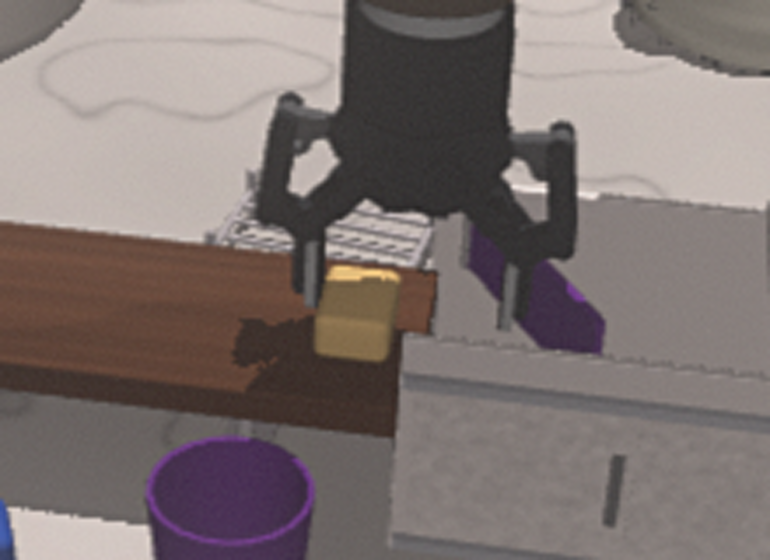

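The flap stands well open, its free edge at (600,335), held by the leading finger. The soap (355,315) is moving ahead of the trailing finger, still on the plank.

Emit:
apply_moves --pt "0 0 0 -0.3 0.7 0 0" --pt "0 0 0 -0.2 0.7 0 0" --pt "0 0 0 -0.3 0.7 0 0" --pt "0 0 0 -0.3 0.6 0 0" --pt "0 0 0 0 0 0 0"

```text
clock: 5.25
eef_pos: [0.5817, 0.0343, 0.1492]
eef_rot: [-1.557, -0.278, 0.268]
contact_force: [1.4, -2.2, -0.6]
opening: 0.0852
```

```bash
python3 -c "
from plant import bot
from h import *
st(bot)
c=bot.camera('scene');cv2.imwrite('pics/s4.png',cv2.resize(c['color'][150:310,280:500,::-1],None,fx=3.5,fy=3.5,interpolation=2))"
```

```text
t 5.25 tcp [0.5817 0.0343 0.1492] box xy 0.0097 -0.0022 yaw err -0.0 appr [ 0.007 -0.003 -1.   ] F [ 1.44 -2.18 -0.59] op 0.0852 q6 [ 0.34  0.47 -0.3   0.01 -0.8  -1.57]
```

View pics/s4.png

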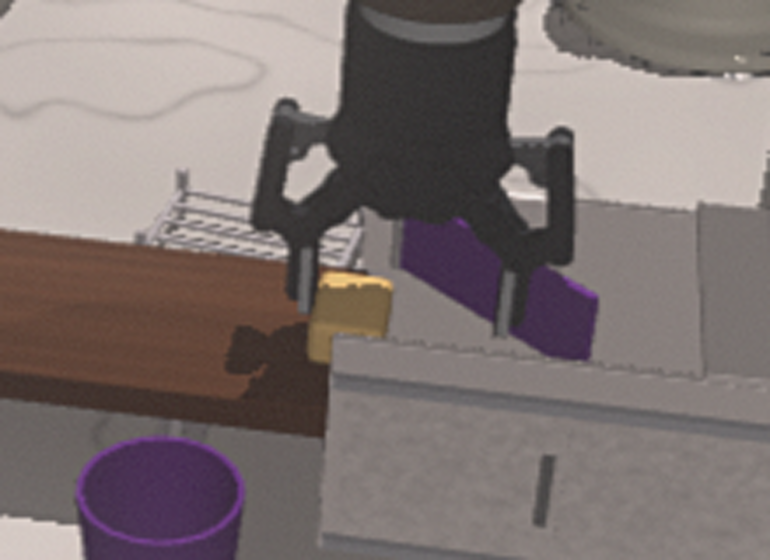

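The soap (350,310) now overhangs the plank's end, and the flap is still held at (560,310).

Emit:
apply_moves --pt "0 0 0 -0.2 0.5 0 0" --pt "0 0 0 -0.2 0.5 0 0" --pt "0 0 0 -0.2 0.5 0 0" --pt "0 0 0 0 0 0 0" --pt "0 0 0 0 0 0 0"

```text
clock: 5.92
eef_pos: [0.5757, 0.0504, 0.1493]
eef_rot: [-1.557, -0.279, 0.267]
contact_force: [2.3, -1.1, -0.2]
opening: 0.0856
```

```bash
python3 -c "
from plant import bot
from h import *
st(bot)
c=bot.camera('scene');cv2.imwrite('pics/s5.png',cv2.resize(c['color'][150:310,280:500,::-1],None,fx=3.5,fy=3.5,interpolation=2))
t=bot.camera('top'); m=mask(t,(18,80,60),(35,255,255),150,180,420,350); k=cv2.findContours(m,0,2)[0]; print([(cv2.boundingRect(i),cv2.contourArea(i)) for i in k])"
```

```text
t 5.925 tcp [0.5757 0.0504 0.1493] box xy 0.0269 -0.002 yaw err -0.03 appr [ 0.008 -0.002 -1.   ] F [ 2.29 -1.1  -0.16] op 0.0856 q6 [ 0.37  0.46 -0.31  0.01 -0.79 -1.6 ]
[((281, 270, 5, 8), 20.0)]
```

View pics/s5.png

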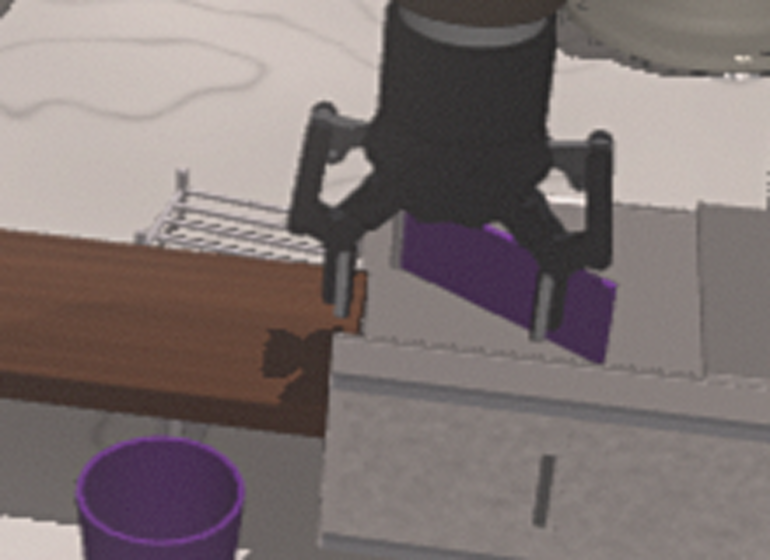

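The soap has gone off the plank into the box. The flap (560,300) is still held open by the leading finger. I hold briefly, then lift straight up.

Emit:
apply_moves --pt "0 0 0 0 0 0 0" --pt "0 0 0 0 0 0 0" --pt "0 0 0 0 0 2 0" --pt "0 0 0 0 0 3 0" --pt "0 0 0 0 0 4 0"

```text
clock: 6.65
eef_pos: [0.573, 0.0499, 0.2367]
eef_rot: [-1.557, -0.268, 0.275]
contact_force: [0.6, 0.6, 0.5]
opening: 0.085
```

Emit:
apply_moves --pt "0 0 0 0 0 5 0" --pt "0 0 0 -3 -5 2 0" --pt "0 0 0 -3 -5 0 0" --pt "0 0 0 -3 -5 0 0" --pt "0 0 0 0 0 0 0"

```text
clock: 7.28
eef_pos: [0.4788, -0.102, 0.3114]
eef_rot: [-1.554, -0.272, 0.275]
contact_force: [0.8, -0.0, 0.2]
opening: 0.0854
```

Emit:
apply_moves --pt "0 0 0 0 -5 0 0" --pt "0 0 0 0 -5 0 0" --pt "0 0 0 0 0 0 0" --pt "0 0 0 0 0 0 0" --pt "0 0 0 0 0 0 0"

```text
clock: 7.9
eef_pos: [0.4792, -0.2011, 0.3105]
eef_rot: [-1.551, -0.275, 0.28]
contact_force: [-0.0, 0.4, -0.1]
opening: 0.0855
```

```bash
python3 -c "
from plant import bot
from h import *
st(bot)
t=bot.camera('top'); cv2.imwrite('pics/t6.png',t['color'][:,:,::-1])
fl=big(mask(t,(125,80,40),(155,255,255),160,210,310,305)); b=cv2.boxPoints(cv2.minAreaRect(fl)); print('flap',b.round(1).tolist())
k=cv2.findContours(mask(t,(18,80,60),(35,255,255),150,180,420,350),0,2)[0]
for i in k: 
  b=cv2.boxPoints(cv2.minAreaRect(i)); w=ray(t,b,.03)[:,:2]-O; print(cv2.contourArea(i),b.round(1).tolist(),(w@X).round(3),(w@Y).round(3))"
```

```text
t 7.9 tcp [ 0.4792 -0.2011  0.3105] box xy -0.1767 0.1745 yaw err 0.32 appr [-0.004  0.002 -1.   ] F [-0.04  0.41 -0.09] op 0.0855 q6 [-0.09  0.2  -0.23 -0.   -1.14 -1.13]
flap [[267.8999938964844, 223.6999969482422], [272.20001220703125, 222.3000030517578], [296.1000061035156, 296.29998779296875], [291.79998779296875, 297.70001220703125]]
446.5 [[258.79998779296875, 254.39999389648438], [275.6000061035156, 248.8000030517578], [284.5, 275.5], [267.70001220703125, 281.1000061035156]] [0.043 0.013 0.012 0.042] [-0.028 -0.029  0.02   0.02 ]
```

View pics/t6.png

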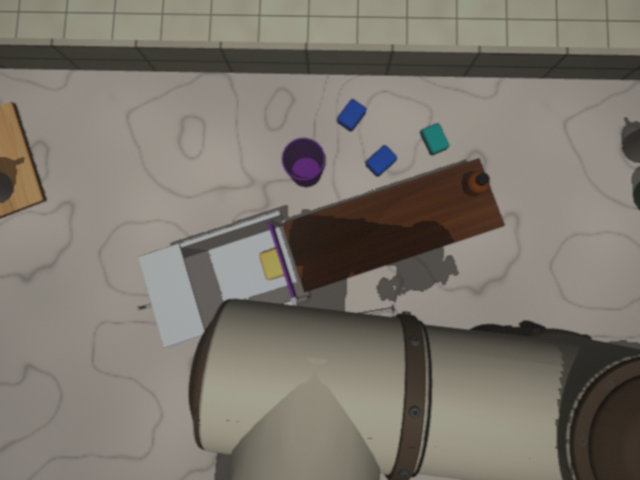

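The soap lies flat in the box at (271,265). The flap is shut, on the same pixels as at the start. The bottle (476,182) and cup (304,162) haven't moved. The arm hides the rack, but nothing went near it.

```bash
python3 -c "
from plant import bot
from h import *
st(bot); bot.job_done()"
```

```text
t 7.95 tcp [ 0.4792 -0.201   0.3105] box xy -0.1766 0.1745 yaw err 0.33 appr [-0.004  0.002 -1.   ] F [-0.13  0.22 -0.2 ] op 0.0858 q6 [-0.09  0.2  -0.23 -0.   -1.14 -1.13]
the job is handed in; nothing more can be done
```

The soap is in the box and the flap is shut; I handed the job in at about 8 s on the robot's clock, well under the 38 s limit. I lowered the open gripper over the soap, so the leading finger opened the flap and held it while the trailing finger pushed the soap off the plank's end. I held there briefly, then lifted straight up so the flap shut by itself.

**Last checks:**
- **Soap:** it lies flat on the box floor, at about x = 28 mm, y = -4 mm in the soapbox frame.
- **Flap:** it is within half a pixel of where it was when shut at the start.
- **Bottle and cup:** both look unmoved in the last top picture, judged by eye.
- **Robot:** it is clear of everything, with under 0.5 N on the tool.

**Not confirmed:**
- **Rack:** the arm hid it in the last top picture. It looked undisturbed in the scene pictures taken during the push, and the gripper stayed well above it.
- **Finger forces:** the force on the soap and on the flap can't be read separately. Total tool force stayed under about 3 N at every reading during the push.

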